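# Open the folding stand and put the tablet on it

## Robot

A 6-joint arm with a two-finger parallel gripper is mounted at the origin on a cart in front of the work surface, level with it; the furniture and walls round the work are solid. World frame = base frame: x ahead of the robot, y to its left, z up, the work surface at z = 0. Lengths are in m, angles in rad, forces in N, time in s.
With the tool pointing down it reaches from about 0.325 to 0.925 m from the base axis. Payload 3.1 kg.
Tool frame: the origin (TCP) lies midway between the tips of the shut fingers; the grasp point (between the pads) lies 19 mm behind it; z points along the fingers, y is the line along which they close (so a half turn about z gives the same grasp; the last joint's range is limited). The gripper opens to 85 mm and grips with 20 to 120 N. Pads are 22 mm wide; open, the fingers measure 114 mm over their backs; the gripper's body (76 mm by 85 mm) begins 54 mm behind the grasp point. The pads swing forward as they close: fully open they stand 13 mm farther back than shut.
Start: joints at [-1.237, 0.217, 1.613, -0, 1.311, -0.112], TCP at [0.27, -0.564, 0.231] pointing down, gripper open.
Joint ranges: [-2.75, 2.75], [-0.78, 2.1], [0.31, 2.55], [-1.13, 4.27], [0.13, 2.63], [-2.58, 2.58]. Speed limits (rad/s): [2.79, 2.79, 3.14, 3.14, 3.14, 3.14].

## Interface

Orientations are given as a unit quaternion [x, y, z, w].
In Python, from rig import manip gives the robot as it stands.
- The arm moves only by the tool jog_arm, never from a script. Its argument "steps" is a list of rows, each a list of 7 numbers: the closure, from -1 (fully open) to 1 (shut), then the shift along the tool's x, y, z in cm, then the turn, a rotation vector about the tool's x, y, z in rad. In form: [[jaw, x, y, z, ax, ay, az], ...]. A call has 1 to 20 rows; each row is the pose to reach, as a shift and turn from the pose commanded when the call began, along the tool's axes at that moment; what a row does not reach only later rows make up. A row lasts 1/12 s, in which the tool goes at most 41.7 mm and 7.16 degrees, less where a joint would pass 70% of its speed; a pose out of reach is approached as far as the arm can. A call with a gripper value outside its range is refused whole. The fingers move at their own pace and stop on an object; "squeeze" is the grip in N (left out, the last holds). Time passes only in rows, so rows that repeat a pose let the fingers close. It gives the time, the measured TCP pose, the force, the opening and the grip force at its end, in the units of the state.
- manip.get_state(): the state, without advancing time (a new reading comes with each control period).
- manip.camera(name): name is "scene" or "side" or "wrist"; returns a dict with "image" (384x512x3 uint8, red, green, blue), "vfov" (degrees; the focal length in pixels is half the picture's height over the tangent of half this angle, whatever the lens; pixels are square), "cx", "cy" (the principal point, pixels), "R" (3x3) and "t" (3): a world point X has camera coordinates R X + t. Camera axes: x right, y down, z forward; pixel columns grow to the right and rows downward; lengths in m; the calibration is good to about 2 mm. A picture is of the moment at which its call begins. There is no depth.
- manip.finish_job(): hands the job in; it is judged then, once.
The state is a dict: "time_s": time; "joint_pos": joint angles; "dq": joint speeds; "joint_torque": joint torques, N m; "position": TCP position; "orientation": TCP orientation; "ft_force": force on the tool from outside, world axes, zero at the start; "wrist_torque": the same for the moment, N m; "grip_width": opening from 0.0 (shut) to 1.0 (fully open); "gripper_force": force on a finger pad.
Only numpy, scipy, OpenCV 4.12 (cv2) and the standard library are available. Lean on these libraries where they do the work, as an engineer would, in place of code of your own. Each camera call takes 0.05 s, during which the arm holds its last target. There are 200 camera calls.

## Task

Swing the back panel of the folding tablet stand up by its orange bar and over centre until it snaps fully open. Then lift the blue-cased tablet out of the rack and set it down gently on the stand, centred and right way up as it stood in the rack, leaning on the opened panel with its screen facing forward over the lip. Leave the wooden board in its bay and the other things where they are.

Things in the scene. Friction and masses are not known exactly. Their poses are not given: they have to be found in the camera images.
- stand: Folding tablet stand, fixed: grey aluminium base 140 (x) x 120 (y) mm, top 14 mm above the worktop, with a hinged back. Origin: centre of the base's underside; x from the stand's front to its rear, y left, z up. Yaw varies. A black lip, 6 mm thick and 100 mm long along y, crosses the base from x = -14 to -8 mm, its top 26 mm above the worktop.
- back (a joint): Angle of the stand's back about its hinge: 0 folded flat to the front (-x), 1.57 upright, 1.92 fully open, leaning 20 deg rearward on a rigid stop. A spring pushes it from the middle: below about 1.1 rad it drops shut, above it snaps open; the bar takes about 3 N at first. Aluminium plate from 6 to 90 mm out from the hinge, 104 mm wide, 6 mm thick; folded, its faces are 29 and 35 mm up.
- stand_hinge (a point): Point on the hinge axis at mid width, fixed in the stand: x = +22, y = 0, z = 32 mm in the stand's frame. Axes as the stand.
- back_bar (a point): Grip point on the axis of the back's orange bar: round, 12 mm thick, along the stand's y, sticking out from the back's right (-y) edge to y = -106 mm; the point is at y = -88 mm, the base ends at -60. Folded, it is 32 mm up, with free space round it. At joint angle a it is at x = 22 - 75 cos(a), z = 32 + 75 sin(a) mm in the stand's frame. The bar can turn in the pads, with drag.
- back_face (a point): Centre of the back's bearing face, 50 mm from the hinge axis: the face that lies underneath while folded and is turned to the front when open. Site axes turn with the back: z is the face's normal, x runs along the back towards the hinge.
- stand_ledge (a point): Middle of the ledge where the tablet's bottom belongs, between lip and hinge: x = +6, y = 0, z = 14 mm in the stand's frame. Axes as the stand. The lip's inner face is 14 mm in front of it. A tablet flush on the open back has the middle of its underside about 1.5 mm rearward and 1.7 mm above this point.
- rack: Dark wooden rack, fixed, 60 (x) x 240 (y) mm, 36 mm high, with two bays side by side, centred at y = +58.5 and -58.5 mm. Each is a slot 14 mm wide, 111 mm long, 26 mm deep, open upward, floor 10 mm above the worktop. Origin: centre of the underside; x away from the robot, z up. Yaw varies.
- tablet: Small tablet in a blue case, screen (white page, yellow picture) on its front: 10 mm thick (x), 100 wide (y), 140 tall (z), 0.15 to 0.27 kg. It starts upright in either bay of the rack, screen to the robot, top edge 150 mm above the worktop. Origin: centre of the underside; -x points out of the screen, z to the top edge.
- board: Small light wooden board with a dark dot, same size as the tablet (10 x 100 x 140 mm), standing in the other bay of the rack. It stays there. Origin: centre of the underside, z up.
- mug_1: White mug, 88 x 125 x 95 mm, at the back of the worktop; leave alone. Origin: centre of its underside.
- opener_1: Blue-handled can opener, 174 x 41 x 20 mm, lying right of the stand; leave alone. Origin: centre of its underside.
- keys_1: Bunch of keys, 104 x 115 x 8 mm, lying in front of the rack; leave alone. Origin: centre of its underside.
Mind the look-alikes: they are no part of the job. Leave any green look-alike of the tablet alone.

How it is judged:
By the outcome, as a careful person would: the job done as asked, in the order asked, and still so for the second after the job is handed in, with the robot touching nothing.
It also fails if it takes over 51 s, if anything falls off the work surface, if the arm or the gripper's body presses on something with over 40 N, if the wrist force passes 120 N, or if a joint passes its speed limit or range.

## Working session

There is one attempt and no reset: what is moved stays moved. The work goes in short steps, Python scripts to look and compute and a tool call to move; the robot and the scene stay as the last step left them, time stands still between calls to the robot, and variables do not carry over. Pictures are saved under pics/ and viewed, at most 10 in all, crops included, and the job is handed in when it is done.

Besides the shell and the picture viewer there is one more tool, called after "Request:" as a command line: name --pt "numbers of a row" for each row, then --argument value for the rest. jog_arm: Moves the arm, as the interface text tells. Its arguments: {"type":"object","properties":{"steps":{"type":"array","items":{"type":"array","items":{"type":"number"}}},"squeeze":{"type":"number"}},"required":["steps"]}

```bash
mkdir -p pics; cat > h.py <<'E'
import numpy as np,cv2,json
from rig import manip
def snap(n,f):
    c=manip.camera(n); cv2.imwrite(f'pics/{f}.png',c['image'][:,:,::-1])
    np.savez(f'pics/{f}.npz',**{k:np.array(c[k]) for k in ('vfov','cx','cy','R','t')}); return c
def P(f):
    d=np.load(f'pics/{f}.npz'); F=192/np.tan(np.radians(d['vfov'])/2)
    K=np.array([[F,0,d['cx']],[0,F,d['cy']],[0,0,1.]]); return K@np.c_[d['R'],d['t']]
def proj(f,X):
    X=np.atleast_2d(X); q=np.c_[X,np.ones(len(X))]@P(f).T; return q[:,:2]/q[:,2:]
def tri(obs): # [(view,u,v)...]
    A=[]
    for f,u,v in obs:
        p=P(f); A+=[u*p[2]-p[0],v*p[2]-p[1]]
    A=np.array(A); return np.linalg.lstsq(A[:,:3],-A[:,3],rcond=None)[0]
def onz(f,u,v,z):
    p=P(f);A=np.array([u*p[2]-p[0],v*p[2]-p[1]]);return np.r_[np.linalg.solve(A[:,:2],-A[:,3]-A[:,2]*z),z]
E
python3 - <<'E'
from h import *
a=[snap(n,n+'0')['image'] for n in('scene','side')]
for n in('scene','side'):
    d=np.load(f'pics/{n}0.npz');print(n,-d['R'].T@d['t'],d['R'][2])
for n,i in zip(('scene','side'),a): cv2.imwrite(f'pics/{n}0b.png',cv2.resize(i[:,:,::-1],(800,600),interpolation=cv2.INTER_CUBIC))
print(manip.get_state())
E
```

```text
scene [0.07760784 0.60144092 1.02138868] [ 0.36731069 -0.5423707  -0.75559042]
side [0.01835307 0.8948833  0.89447576] [ 0.37106506 -0.71480631 -0.59275852]
{'time_s': 0.1, 'joint_pos': array([-1.23720114e+00,  2.17700767e-01,  1.61482236e+00, -2.27431985e-05,
        1.31130387e+00, -1.12194363e-01]), 'dq': array([ 0.00141565, -0.0007606 , -0.00350852, -0.00049419,  0.00167307,
        0.00039739]), 'joint_torque': array([-3.12974753e-04, -3.98074222e+01, -3.04968596e+01, -1.11917268e-04,
        4.21884193e-03, -3.13831265e-05]), 'position': array([ 0.26924867, -0.56318965,  0.23005975]), 'orientation': array([ 9.75260379e-01,  2.21056428e-01, -1.34339184e-04, -1.10911863e-03]), 'ft_force': array([0.09269253, 0.68086592, 0.07011635]), 'wrist_torque': array([ 0.0334845 ,  0.00795674, -0.00226532]), 'gripper_force': 0.0, 'grip_width': 0.9973770290059133}
```

View pics/scene0b.png

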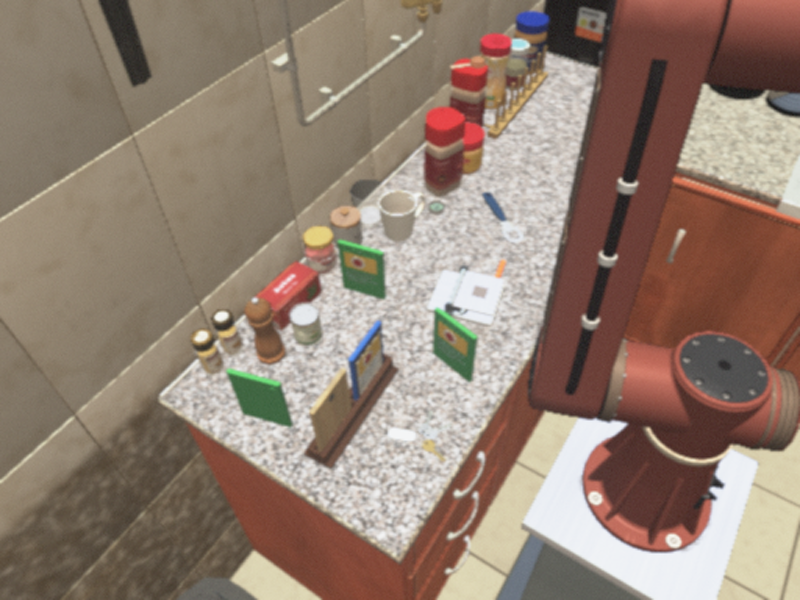

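View pics/side0b.png

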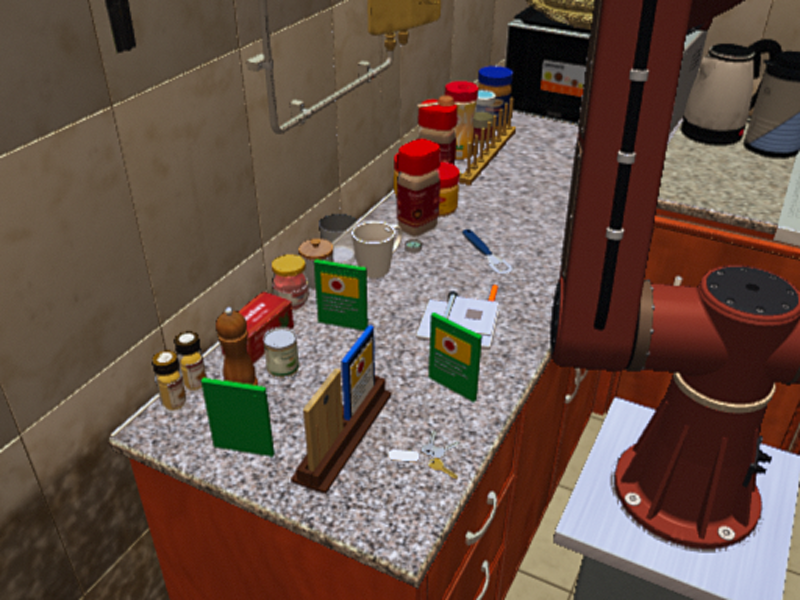

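The scene view shows the stand at about (468,292) with its orange bar at (501,268). The rack runs from (325,450) to (385,370), with the blue tablet in its far (right) bay. A green look-alike stands between stand and rack, at (455,345).

```bash
python3 - <<'E'
from h import *
k=lambda u,v:((u+.5)/1.5625-.5,(v+.5)/1.5625-.5)
T=lambda n,s,d:print(n,np.round(tri([('scene0',*k(*s)),('side0',*k(*d))]),3))
T('bar end',(503,262),(494,286))
T('plate dot centre',(481,292),(473,314))
T('tab top near(L)',(352,352),(345,358));T('tab top far',(381,325),(373,328))
T('board top L',(314,402),(308,402));T('board topR',(349,372),(341,372))
for nm,p in(('green1',(477,377)),('green1b',(435,345)),('tipgreenback L',(343,290)),('greenbackR',(384,298)),('mug',(398,235)),('keys',(430,440)),('opener',(505,220)),('rackR',(396,372)),('rackL',(325,462)),('green3',(290,423))): print(nm,np.round(onz('scene0',*k(*p),0.0),3))
a=cv2.imread('pics/side0.png')[165:325,180:330]
cv2.imwrite('pics/sidecrop.png',cv2.resize(a,None,fx=3.75*1,fy=3.75,interpolation=cv2.INTER_CUBIC))
E
```

```text
bar end [ 0.432 -0.308  0.05 ]
plate dot centre [ 0.434 -0.211  0.044]
tab top near(L) [0.518 0.109 0.138]
tab top far [0.502 0.046 0.158]
board top L [0.506 0.229 0.149]
board topR [0.496 0.153 0.15 ]
green1 [ 0.347 -0.049  0.   ]
green1b [ 0.456 -0.072  0.   ]
tipgreenback L [ 0.703 -0.093  0.   ]
greenbackR [ 0.614 -0.122  0.   ]
mug [ 0.698 -0.304  0.   ]
keys [0.353 0.116 0.   ]
opener [ 0.508 -0.484  0.   ]
rackR [0.486 0.025 0.   ]
rackL [0.487 0.252 0.   ]
green3 [0.589 0.225 0.   ]
```

View pics/sidecrop.png

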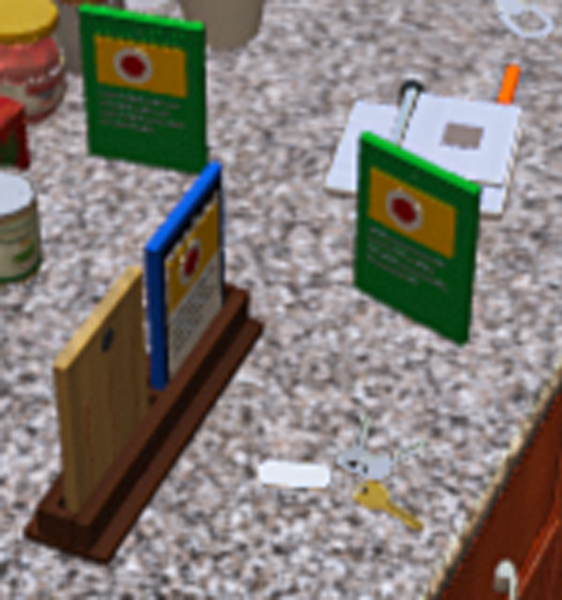

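The crop confirms that the blue tablet is in the rack's right bay with its screen towards the robot, and that the bar points to -y. Next I'll bring the wrist camera over the stand.

Request:
jog_arm --pt "-1 6 -5 -4 0 0 0" --pt "-1 10 -8 -7 0 0 0" --pt "-1 14 -11 -10 0 0 0" --pt "-1 18 -14 -13 0 0 0" --pt "-1 22 -17 -15 0 0 0" --pt "-1 26 -20 -15 0 0 0" --pt "-1 26 -20 -15 0 0 0" --pt "-1 26 -20 -15 0 0 0" --pt "-1 26 -20 -15 0 0 0" --pt "-1 26 -20 -15 0 0 0" --pt "-1 26 -20 -15 0 0 0" --pt "-1 26 -20 -15 0 0 0"

```text
time_s: 1.1
position: [0.4174, -0.2715, 0.3805]
orientation: [0.975, 0.221, -0.001, -0.0]
ft_force: [-0.4, -0.5, -0.3]
grip_width: 1.003
gripper_force: 0.0
```

```bash
python3 - <<'E'
from h import *
i=snap('wrist','w1')['image'];cv2.imwrite('pics/w1b.png',cv2.resize(i[:,:,::-1],(800,600),interpolation=cv2.INTER_CUBIC))
d=np.load('pics/w1.npz');print(-d['R'].T@d['t'],d['R'],d['vfov'])
s=manip.get_state();print(s['position'],s['orientation'],s['joint_pos'],s['time_s'])
E
```

```text
[ 0.48439351 -0.239799    0.52282809] [[ 4.31712465e-01 -9.02011120e-01 -5.36615735e-04]
 [-8.61911109e-01 -4.12695421e-01  2.94604361e-01]
 [-2.65957868e-01 -1.26721860e-01 -9.55619162e-01]] 66.23220890454115
[ 0.4171504  -0.27186791  0.38012259] [ 9.75352518e-01  2.20650110e-01 -8.25686396e-04 -5.59629737e-04] [-7.18222522e-01 -1.41963343e-01  1.70972235e+00 -6.74782563e-04
  1.57571100e+00  4.07608981e-01] 1.15
```

View pics/w1b.png

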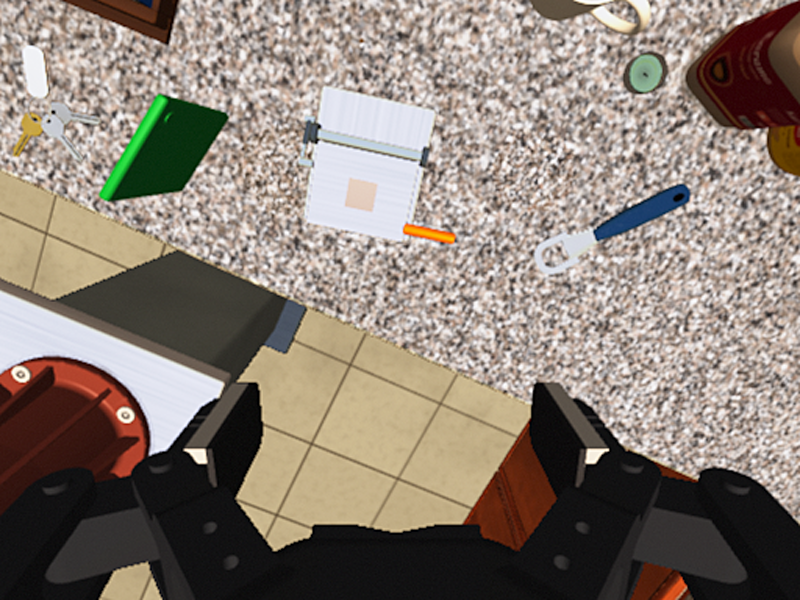

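The wrist view shows the stand with its rear base corners at (324,87) and (435,108). The bar runs from (405,229) to (456,238), and the hinge line from (312,132) to (427,157).

```bash
cat >> h.py <<'E'
k=lambda u,v:((u+.5)/1.5625-.5,(v+.5)/1.5625-.5)
def fr(p):
    c,s=np.cos(p[2]),np.sin(p[2]); return np.array([[c,-s,0],[s,c,0],[0,0,1]])
def W(p,X): return np.atleast_2d(X)@fr(p).T+np.r_[p[0],p[1],p[3] if len(p)>3 else 0]
from scipy.optimize import least_squares
def fit(obs,p0): # obs (view,uv800,X)
    r=lambda p:np.concatenate([(proj(f,W(p,X))[0]-k(*u)) for f,u,X in obs])
    s=least_squares(r,p0,loss='soft_l1',x_scale=[.01,.01,.05,.01][:len(p0)]);return s.x,r(s.x).reshape(-1,2)
E
python3 - <<'E'
from h import *
bt=[-.053,-.106,.032]
o=[('w1',(323,87),[.07,.06,.014]),('w1',(435,108),[.07,-.06,.014]),('w1',(456,239),bt),('scene0',(503,261),bt),('side0',(495,286),bt)]
for p0 in([.46,-.2,0],[.46,-.2,0,0]):
    p,r=fit(o,p0);print(np.round(p,4),np.round(r,1).tolist())
for X in([-.068,.052,.035],[-.068,-.052,.035],[-.07,.06,.014],[-.07,-.06,.014],[.022,.052,.032],[.022,-.052,.032]): print(X,np.round(proj('w1',W(p,X))*1.5625,0))
# orange blob centroid
i=cv2.imread('pics/w1.png').astype(int);m=(i[...,2]>200)&(i[...,1]<170)&(i[...,0]<80)
v,u=np.nonzero(m[:200]);print(u.min(),u.max(),u.mean(),v.mean(),'pred',proj('w1',W(p,[[-.053,-.055,.032],[-.053,-.106,.032],[-.053,-.08,.032]])))
# tablet top corners
o=[('scene0',(352,354),[0,.05,.14]),('scene0',(381,326),[0,-.05,.14]),('side0',(345,359),[0,.05,.14]),('side0',(373,329),[0,-.05,.14])]
p,r=fit(o,[.5,.07,0,.01]);print('tab',np.round(p,4),np.round(r,1).tolist())
E
```

```text
[ 0.4636 -0.2163  0.2621] [[-1.6, -0.3], [1.0, 1.2], [0.0, -0.4], [-0.1, -1.1], [-0.0, 0.4]]
[ 0.4637 -0.2165  0.2614 -0.0016] [[-1.2, -0.2], [1.1, 1.3], [0.0, -0.5], [-0.1, -0.8], [-0.1, 0.8]]
[-0.068, 0.052, 0.035] [[307. 225.]]
[-0.068, -0.052, 0.035] [[404. 243.]]
[-0.07, 0.06, 0.014] [[303. 223.]]
[-0.07, -0.06, 0.014] [[410. 243.]]
[0.022, 0.052, 0.032] [[319. 136.]]
[0.022, -0.052, 0.032] [[420. 156.]]
9 290 242.20103092783506 140.77835051546393 pred [[261.86342819 146.64746392]
 [291.67423687 152.2476217 ]
 [276.51795455 149.40041372]]
tab [ 0.5216  0.0596  0.0428 -0.0117] [[-0.0, 0.9], [0.7, -5.7], [-0.6, 2.4], [0.1, -1.0]]
```

```bash
cat >> h.py <<'E'
from scipy.spatial.transform import Rotation as Ro
S=np.array([.4640,-.2163,.262])
def Rt(yaw,tilt=0): # tool x along stand +y, z down; tilt: top leans rearward (+x local)
    x=np.array([0,1,0.]);z=np.array([-np.sin(tilt),0,-np.cos(tilt)]);y=np.cross(z,x)
    return fr([0,0,yaw])@np.c_[x,y,z]
def rel(pos,R,st=None):
    if st is None:
        s=manip.get_state();st=(s['position'],Ro.from_quat(s['orientation']).as_matrix())
    d=st[1].T@(np.array(pos)-st[0])*100; return np.round(np.r_[d,Ro.from_matrix(st[1].T@R).as_rotvec()],2).tolist()
E
python3 - <<'E'
from h import *
o=[('w1',(323,87),[.07,.06,.014]),('w1',(435,108),[.07,-.06,.014]),('w1',(456,239),[-.053,-.106,.032]),('scene0',(503,261),[-.053,-.106,.032]),('side0',(495,286),[-.053,-.106,.032]),('w1',(306,222),[-.068,.052,.035]),('w1',(403,241),[-.068,-.052,.035])]
p,r=fit(o,[.46,-.2,0.2]);print(np.round(p,4),np.round(r,1).tolist())
g=W(S,[-.053,-.088,.032])[0];print('bar',g)
R=Rt(S[2])
print(rel(g+[0,0,.07],R),rel(g-[0,0,.019],R))
E
```

```text
[ 0.465  -0.2156  0.2502] [[-1.1, -1.9], [1.4, 0.7], [-0.5, -0.7], [-0.2, -0.9], [-0.2, 0.5], [0.2, 0.7], [0.0, 0.8]]
bar [ 0.43560181 -0.31502458  0.032     ]
[-0.15, 4.73, 27.81, -0.0, 0.0, -1.39] [-0.14, 4.74, 36.71, -0.0, 0.0, -1.39]
```

Request:
jog_arm --pt "-1 -0.1 4.7 23 0 0 -1.39" --pt "-1 -0.1 4.7 23 0 0 -1.39" --pt "-1 -0.1 4.7 23 0 0 -1.39" --pt "-1 -0.1 4.7 23 0 0 -1.39" --pt "-1 -0.1 4.7 23 0 0 -1.39" --pt "-1 -0.1 4.7 23 0 0 -1.39" --pt "-1 -0.1 4.7 23 0 0 -1.39" --pt "-1 -0.1 4.7 23 0 0 -1.39" --pt "-1 -0.1 4.7 23 0 0 -1.39" --pt "-1 -0.1 4.7 23 0 0 -1.39" --pt "-1 -0.1 4.7 23 0 0 -1.39" --pt "-1 -0.1 4.7 23 0 0 -1.39" --pt "-1 -0.1 4.7 23 0 0 -1.39" --pt "-1 -0.1 4.7 23 0 0 -1.39"

```text
time_s: 2.32
position: [0.4364, -0.3147, 0.1507]
orientation: [0.609, 0.793, -0.0, -0.001]
ft_force: [-0.3, 0.5, -0.5]
grip_width: 1.0
gripper_force: 0.0
```

```bash
python3 - <<'E'
from h import *
i=snap('wrist','w2')['image'];cv2.imwrite('pics/w2b.png',cv2.resize(i[:,:,::-1],(800,600),interpolation=cv2.INTER_CUBIC))
s=manip.get_state();print(s['position'],s['orientation'],s['joint_pos'],s['time_s'])
print(np.round(proj('w2',W(S,[[-.053,-.052,.032],[-.053,-.106,.032],[-.068,.052,.035],[-.068,-.052,.035],[.07,.06,.014],[.07,-.06,.014]]))*1.5625))
E
```

```text
[ 0.43664239 -0.31461835  0.15084671] [ 6.08771263e-01  7.93345688e-01  6.94224387e-06 -4.11560484e-04] [-7.54776279e-01  1.18585515e-01  1.88650044e+00 -7.55663656e-05
  1.13732707e+00 -1.01651898e+00] 2.3667
[[396. 232.]
 [396. 322.]
 [365.  22.]
 [369. 233.]
 [626.  16.]
 [597. 240.]]
```

View pics/w2b.png

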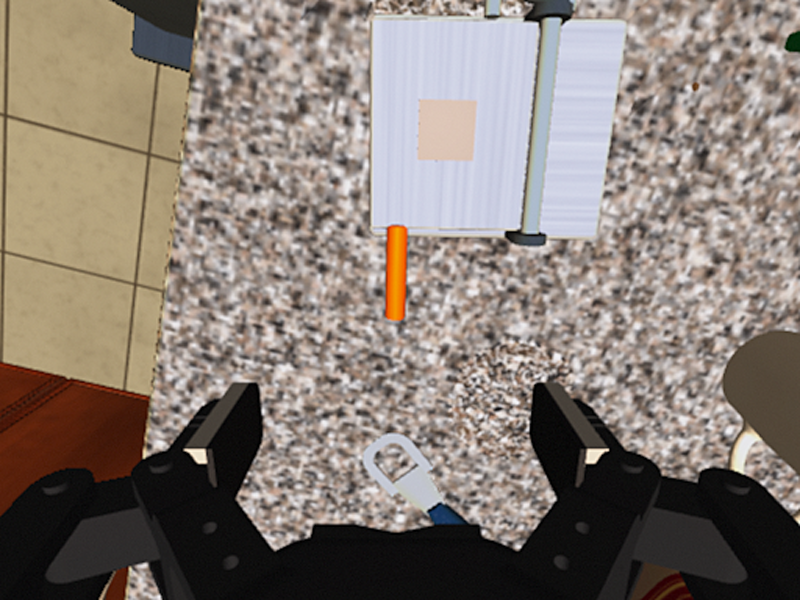

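The view matches the model to within about 3 px: the bar tip is at (396,320) and the plate's right front corner at (371,231). I'll descend and grip.

Request:
jog_arm --pt "-1 0 0 4 0 0 0" --pt "-1 0 0 8 0 0 0" --pt "-1 0 0 11 0 0 0" --pt "-1 0 0 13 0 0 0" --pt "-1 0 0 13.7 0 0 0" --pt "-1 0 0 13.7 0 0 0" --pt "0 0 0 13.7 0 0 0" --pt "0.5 0 0 13.7 0 0 0" --pt "1 0 0 13.7 0 0 0" --pt "1 0 0 13.7 0 0 0" --pt "1 0 0 13.7 0 0 0" --pt "1 0 0 13.7 0 0 0" --pt "1 0 0 13.7 0 0 0" --pt "1 0 0 13.7 0 0 0" --squeeze 30

```text
time_s: 3.53
position: [0.4362, -0.3151, 0.0152]
orientation: [0.607, 0.794, -0.001, -0.001]
ft_force: [-5.1, -1.4, 5.6]
grip_width: 0.128
gripper_force: 29.1
```

```bash
python3 - <<'E'
from h import *
s=manip.get_state();print(s['position'],s['grip_width'],s['gripper_force'],s['ft_force'])
P0=s['position'];st=(P0,Ro.from_quat(s['orientation']).as_matrix())
for a in np.r_[np.arange(.12,1.93,.12),1.92]:
    d=fr(S)@[.075*(1-np.cos(a)),0,.075*np.sin(a)]
    print(round(a,2),rel(P0+d,st[1],st)[:3])
E
```

```text
[ 0.4362258  -0.31508767  0.01520474] 0.1282240673814185 29.120646715164185 [-5.12449654 -1.35029101  5.59537769]
0.12 [-0.0, 0.05, -0.9]
0.24 [-0.0, 0.21, -1.78]
0.36 [-0.0, 0.47, -2.64]
0.48 [-0.0, 0.84, -3.47]
0.6 [-0.01, 1.3, -4.24]
0.72 [-0.01, 1.85, -4.95]
0.84 [-0.01, 2.48, -5.59]
0.96 [-0.01, 3.18, -6.15]
1.08 [-0.02, 3.95, -6.62]
1.2 [-0.02, 4.76, -7.0]
1.32 [-0.02, 5.62, -7.28]
1.44 [-0.03, 6.5, -7.45]
1.56 [-0.03, 7.4, -7.52]
1.68 [-0.03, 8.3, -7.48]
1.8 [-0.03, 9.19, -7.33]
1.92 [-0.04, 10.05, -7.07]
1.92 [-0.04, 10.05, -7.07]
```

Request:
jog_arm --pt "1 0 0.05 -0.9 0 0 0" --pt "1 0 0.2 -1.8 0 0 0" --pt "1 0 0.5 -2.6 0 0 0" --pt "1 0 0.85 -3.5 0 0 0" --pt "1 0 1.3 -4.2 0 0 0" --pt "1 0 1.85 -4.95 0 0 0" --pt "1 0 2.5 -5.6 0 0 0" --pt "1 0 3.2 -6.15 0 0 0" --pt "1 0 3.95 -6.6 0 0 0" --pt "1 0 4.75 -7.0 0 0 0" --pt "1 0 5.6 -7.3 0 0 0" --pt "1 0 6.5 -7.45 0 0 0" --pt "1 0 7.4 -7.5 0 0 0" --pt "1 0 8.3 -7.5 0 0 0" --pt "1 0 9.2 -7.35 0 0 0" --pt "1 0 9.7 -7.2 0 0 0" --pt "1 0 10.0 -7.1 0 0 0" --pt "1 0 10.0 -7.1 0 0 0" --pt "1 0 10.0 -7.1 0 0 0"

```text
time_s: 5.12
position: [0.5339, -0.2904, 0.0861]
orientation: [0.607, 0.794, -0.002, 0.001]
ft_force: [-2.9, -6.0, 3.8]
grip_width: 0.125
gripper_force: 31.2
```

Request:
jog_arm --pt "0.5 0 0 0 0 0 0" --pt "0 0 0 0 0 0 0" --pt "-0.5 0 0 0 0 0 0" --pt "-0.5 0 0 0 0 0 0" --pt "-0.5 0 0 0 0 0 0" --pt "-0.5 0 0 -3 0 0 0" --pt "-0.7 0 0 -7 0 0 0" --pt "-1 0 0 -11 0 0 0" --pt "-1 0 0 -15 0 0 0" --pt "-1 0 0 -18 0 0 0" --pt "-1 0 0 -19 0 0 0" --pt "-1 0 0 -19 0 0 0"

```text
time_s: 6.12
position: [0.5357, -0.2891, 0.2799]
orientation: [0.607, 0.794, 0.0, 0.004]
ft_force: [-0.3, -0.0, 0.8]
grip_width: 1.0
gripper_force: 0.0
```

```bash
python3 - <<'E'
from h import *
i=snap('wrist','w3')['image'];j=snap('side','side3')['image']
cv2.imwrite('pics/w3b.png',np.hstack([cv2.resize(i,(560,420))[:,:,::-1],cv2.resize(j[120:300,220:340],(240,360))[:,:,::-1].copy() if 0 else cv2.resize(j[120:330,210:330],(240,420))[:,:,::-1]]))
R=Rt(S[2])
t=[.52,.02,.33];print(rel(t,Rt(0.04)))
print(np.round(proj('w3',W(S,[[.022+.09*.342,.052,.032+.09*.94],[.022+.09*.342,-.052,.032+.09*.94],[.022+.075*.342,-.106,.032+.075*.94]]))*560/512))
E
```

```text
[30.03, 6.78, -5.57, -0.0, -0.0, 0.23]
[[280.  29.]
 [279. 153.]
 [274. 204.]]
```

View pics/w3b.png

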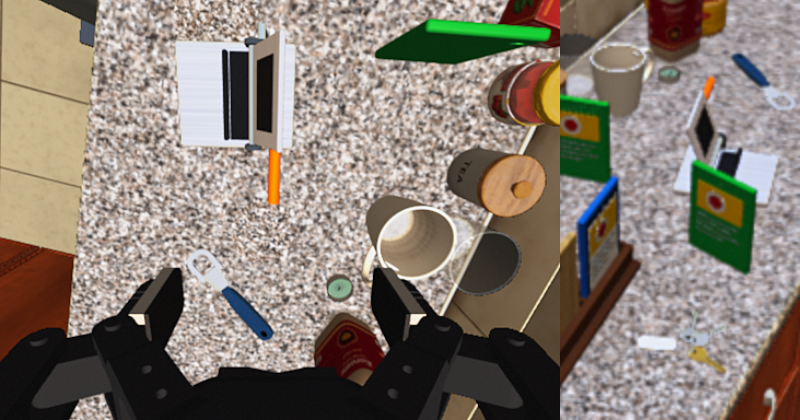

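The back is open: its top edge runs from (280,29) to (279,150) as predicted and the bar points up and back. Next, over to the tablet.

Request:
jog_arm --pt "-1 4 1 -2 0 0 0" --pt "-1 8 2 -5 0 0 0" --pt "-1 12 3 -5.5 0 0 0.1" --pt "-1 16 4 -5.5 0 0 0.15" --pt "-1 20 5 -5.5 0 0 0.23" --pt "-1 24 6 -5.5 0 0 0.23" --pt "-1 28 6.5 -5.5 0 0 0.23" --pt "-1 29 6.8 -5.5 0 0 0.23" --pt "-1 29 6.8 -5.5 0 0 0.23" --pt "-1 29 6.8 -5.5 0 0 0.23" --pt "-1 29 6.8 -5.5 0 0 0.23"

```text
time_s: 7.13
position: [0.5226, 0.0091, 0.3278]
orientation: [0.695, 0.719, -0.002, -0.001]
ft_force: [-0.6, -0.5, 0.8]
grip_width: 0.999
gripper_force: 0.0
```

```bash
python3 - <<'E'
from h import *
i=snap('wrist','w4')['image'];cv2.imwrite('pics/w4b.png',cv2.resize(i[:,:,::-1],(800,600),interpolation=cv2.INTER_CUBIC))
s=manip.get_state();print(s['position'],s['orientation'],s['joint_pos'],s['time_s'])
E
```

```text
[0.52288406 0.00865274 0.32838321] [ 0.69502688  0.71898189 -0.00123914 -0.00106811] [-1.17313498e-01 -6.58309214e-02  1.73346420e+00 -6.79412213e-04
  1.47716060e+00 -1.51128046e-01] 7.1833
```

View pics/w4b.png

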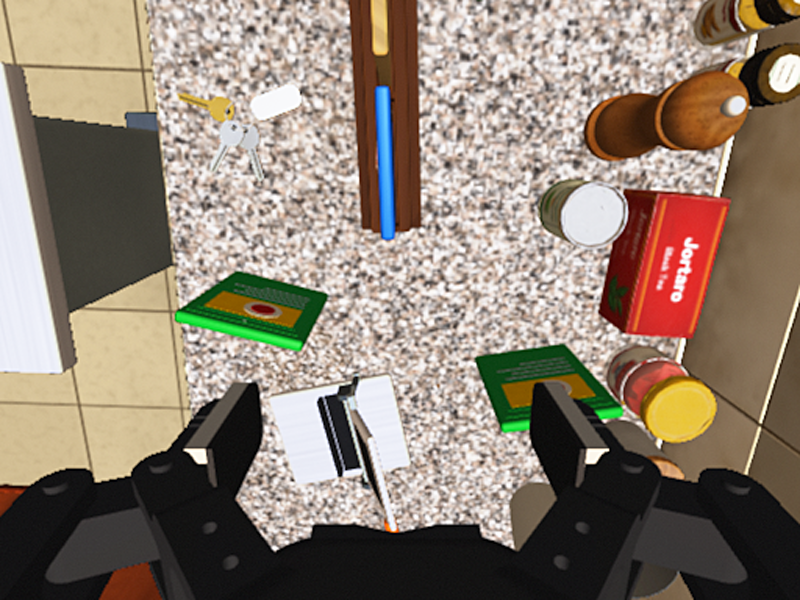

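The view shows the tablet's top edge from (383,87) to (388,239), with the board in the far bay still in place.

```bash
python3 - <<'E'
from h import *
i=cv2.imread('pics/w4.png');h=cv2.cvtColor(i,cv2.COLOR_BGR2HSV)
m=((h[...,0]>100)&(h[...,0]<125)&(h[...,1]>150)&(h[...,2]>90)).astype(np.uint8)[:170]
n,l,st,c=cv2.connectedComponentsWithStats(m);b=1+np.argmax(st[1:,4]);print(st[b],c[b])
v,u=np.nonzero(l==b)
rows=[(r,u[v==r].min(),u[v==r].max()) for r in range(st[b][1],st[b][1]+st[b][3],8)];print(rows)
q=lambda u,v:onz('w4',u,v,.15)
mid=lambda r:q((u[v==r].min()+u[v==r].max())/2,r)
r0,r1=st[b][1],st[b][1]+st[b][3]-1
A,B=q(np.mean(u[v==r0+1]),r0-.5),q(np.mean(u[v==r1-1]),r1+.5)
print('ends',A,B,'len',np.linalg.norm(A-B),'mid',(A+B)/2,'yaw',np.arctan2(-(A-B)[0],(A-B)[1]))
# height check
print(tri([('w4',np.mean(u[v==r0+1]),r0),('scene0',*k(352,354)),('side0',*k(345,359))]),tri([('w4',np.mean(u[v==r1-1]),r1),('scene0',*k(381,326)),('side0',*k(373,329))]))
for p in((361,229),(420,229),(370,229),(405,229)): print(onz('w4',*k(*p),.01),onz('w4',*k(*p),.036))
E
```

```text
[240  55  13  99 895] [246.13519553 103.95418994]
[(55, np.int64(241), np.int64(248)), (63, np.int64(240), np.int64(249)), (71, np.int64(240), np.int64(249)), (79, np.int64(241), np.int64(250)), (87, np.int64(241), np.int64(250)), (95, np.int64(242), np.int64(250)), (103, np.int64(242), np.int64(250)), (111, np.int64(242), np.int64(251)), (119, np.int64(243), np.int64(251)), (127, np.int64(243), np.int64(251)), (135, np.int64(243), np.int64(252)), (143, np.int64(244), np.int64(252)), (151, np.int64(244), np.int64(251))]
ends [0.5077812  0.12872552 0.15      ] [0.51474064 0.02999323 0.15      ] len 0.09897726283259026 mid [0.51126092 0.07935937 0.15      ] yaw 0.07037161200002046
[0.50719559 0.12532732 0.15397541] [0.51191873 0.03081432 0.14040682]
[0.48539448 0.0168654  0.01      ] [0.48734708 0.02062053 0.036     ]
[0.54425931 0.01898051 0.01      ] [0.54288642 0.02261615 0.036     ]
[0.49437851 0.01718821 0.01      ] [0.49582357 0.0209251  0.036     ]
[0.52930049 0.01844301 0.01      ] [0.52877268 0.02210902 0.036     ]
```

```bash
python3 - <<'E'
from h import *
R=Rt(.07);print(rel([.5113,.0794,.2],R),rel([.5113,.0794,.125],R))
E
```

```text
[7.11, -0.88, 12.84, -0.0, 0.0, -0.04] [7.11, -0.85, 20.34, -0.0, 0.0, -0.04]
```

Request:
jog_arm --pt "-1 3 -0.4 2.5 0 0 -0.04" --pt "-1 6 -0.8 5 0 0 -0.04" --pt "-1 7.1 -0.86 9 0 0 -0.04" --pt "-1 7.1 -0.86 13 0 0 -0.04" --pt "-1 7.1 -0.86 16 0 0 -0.04" --pt "-1 7.1 -0.86 18 0 0 -0.04" --pt "-1 7.1 -0.86 19.5 0 0 -0.04" --pt "-1 7.1 -0.86 20.3 0 0 -0.04" --pt "-1 7.1 -0.86 20.3 0 0 -0.04" --pt "-1 7.1 -0.86 20.3 0 0 -0.04"

```text
time_s: 8.02
position: [0.5126, 0.0794, 0.1273]
orientation: [0.681, 0.733, -0.0, -0.0]
ft_force: [0.3, -0.8, 0.0]
grip_width: 0.998
gripper_force: 0.0
```

```bash
python3 - <<'E'
from h import *
i=snap('wrist','w5')['image'];cv2.imwrite('pics/w5b.png',cv2.resize(i[:,:,::-1],(640,480)))
s=manip.get_state();print(s['position'],Ro.from_quat(s['orientation']).as_matrix()[:,0],s['ft_force'])
R=Rt(.07);print(rel([.5113,.0794,.125],R))
E
```

```text
[0.51340223 0.07962325 0.12825847] [-7.36690227e-02  9.97282735e-01 -1.47096438e-04] [ 1.13816889 -0.90242107  0.55700611]
[-0.01, -0.21, 0.33, 0.0, 0.0, 0.0]
```

View pics/w5b.png

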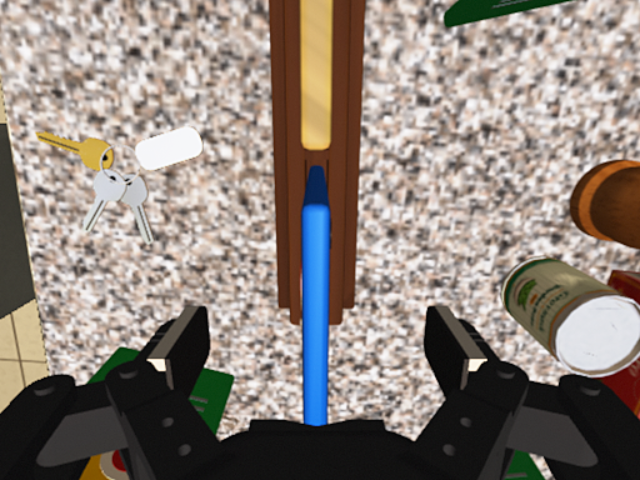

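The tablet sits centred (column 316 of 640) between the fingers and parallel to the pads. I'll close on it and lift.

Request:
jog_arm --pt "-0.5 0 0 0.3 0 0 0" --pt "0 0 0 0.3 0 0 0" --pt "0.4 0 0 0.3 0 0 0" --pt "0.7 0 0 0.3 0 0 0" --pt "1 0 0 0.3 0 0 0" --pt "1 0 0 0.3 0 0 0" --pt "1 0 0 0.3 0 0 0" --pt "1 0 0 0.3 0 0 0" --pt "1 0 0 0.3 0 0 0" --pt "1 0 0 -0.7 0 0 0" --pt "1 0 0 -1.7 0 0 0" --pt "1 0 0 -3.2 0 0 0" --pt "1 0 0 -5 0 0 0" --pt "1 0 0 -8 0 0 0" --pt "1 0 0 -12 0 0 0" --pt "1 0 0 -16 0 0 0" --pt "1 0 0 -19 0 0 0" --pt "1 0 0 -20 0 0 0" --pt "1 0 0 -20 0 0 0" --pt "1 0 0 -20 0 0 0" --squeeze 60

```text
time_s: 9.73
position: [0.5118, 0.0803, 0.3265]
orientation: [0.68, 0.733, -0.0, -0.0]
ft_force: [-0.3, 0.2, -2.4]
grip_width: 0.108
gripper_force: 59.7
```

```bash
cat >> h.py <<'E'
TL=np.radians(20);U=np.array([np.sin(TL),0,np.cos(TL)]);N=np.array([-np.cos(TL),0,np.sin(TL)])
def tgt(up,off,L=.1155,y=0): return W(S,np.array([.0075,y,.0157])+U*(L+up)+N*off)[0]
E
python3 - <<'E'
from h import *
bt=[-.053,-.106,.032];a=np.sin(TL),np.cos(TL)
e=lambda u,v:(u/.7,v/.7)
o=[('w1',(323,87),[.07,.06,.014]),('w1',(435,108),[.07,-.06,.014]),('w1',(456,239),bt),('scene0',(503,261),bt),('side0',(495,286),bt),('w1',(306,222),[-.068,.052,.035]),('w1',(403,241),[-.068,-.052,.035]),
('w2',(396,321),bt),('w2',(371,231),[-.068,-.052,.035]),('w2',(625,19),[.07,.06,.014]),('w2',(598,240),[.07,-.06,.014]),
('w3',e(178,42),[-.07,.06,.014]),('w3',e(184,147),[-.07,-.06,.014]),('w3',e(274,205),[.022+.075*a[0],-.106,.032+.075*a[1]]),('w3',e(295,30),[.07,.06,.014])]
p,r=fit(o,[.46,-.2,0.2]);print(np.round(p,4),np.round(r,1).tolist())
R=Rt(p[2],TL)
import h;h.S=p[:3]
print(rel(tgt(.19,.006),R), rel(tgt(.06,.006),R))
E
```

```text
[ 0.4649 -0.2157  0.2544] [[-1.2, -1.6], [1.3, 0.6], [-0.3, -0.8], [-0.3, -1.0], [-0.2, 0.5], [0.5, 1.0], [0.3, 0.9], [0.1, -0.2], [-0.6, 0.2], [2.6, -1.2], [0.3, 0.7], [-5.1, -0.5], [-3.0, 1.1], [0.3, -0.7], [0.4, 12.0]]
[-27.27, 3.57, 2.16, 0.35, -0.03, -0.18] [-28.07, -0.8, 14.38, 0.35, -0.03, -0.18]
```

Request:
jog_arm --pt "1 -2 0.2 0 0 0 0" --pt "1 -5 0.5 0 0.05 0 -0.03" --pt "1 -8 1 0 0.1 0 -0.06" --pt "1 -11 1.5 0 0.15 -0.01 -0.09" --pt "1 -14 2 0 0.2 -0.01 -0.12" --pt "1 -17 2.5 0 0.25 -0.02 -0.15" --pt "1 -20 3 0.5 0.3 -0.02 -0.18" --pt "1 -23 3.3 1 0.35 -0.03 -0.18" --pt "1 -25.5 3.5 1.5 0.35 -0.03 -0.18" --pt "1 -27 3.6 2 0.35 -0.03 -0.18" --pt "1 -27.3 3.6 2.2 0.35 -0.03 -0.18" --pt "1 -27.3 3.6 2.2 0.35 -0.03 -0.18" --pt "1 -27.3 3.6 2.2 0.35 -0.03 -0.18" --pt "1 -27.3 3.6 2.2 0.35 -0.03 -0.18"

```text
time_s: 10.9
position: [0.5685, -0.1877, 0.3056]
orientation: [0.601, 0.78, -0.137, -0.107]
ft_force: [0.2, 0.3, -1.1]
grip_width: 0.106
gripper_force: 59.6
```

```bash
sed -i 's/^S=.*/S=np.array([.4649,-.2157,.2545])/' h.py; python3 - <<'E'
from h import *
s=manip.get_state();p=s['position'];R=Ro.from_quat(s['orientation']).as_matrix()
a=snap('wrist','w6')['image'];b=snap('side','side6')['image'];c=snap('scene','scene6')['image']
T=lambda X:p+R@np.array(X) # tool frame: z down tablet
L=.1155
C=np.array([T([x,y,z]) for x in(-.05,.05) for y in(-.005,.005) for z in(-.0245,L)])
for n,i in(('side6',b),('scene6',c)):
    for q in proj(n,C): cv2.circle(i,tuple(int(round(t*16)) for t in q),16,(255,0,255),1,cv2.LINE_AA,4)
    print(n,np.round(proj(n,C),0).tolist())
u,v=np.round(proj('side6',C).mean(0)).astype(int);u2,v2=np.round(proj('scene6',C).mean(0)).astype(int)
cr=lambda i,u,v:cv2.resize(i[max(v-60,0):v+90,max(u-66,0):u+67],(400,450),interpolation=cv2.INTER_CUBIC)[:,:,::-1]
cv2.imwrite('pics/c6.png',np.hstack([cr(b,u,v),cr(c,u2,v2)]))
print(rel(tgt(.06,.006),Rt(S[2],TL)),rel(tgt(.006,.006),Rt(S[2],TL)))
E
```

```text
side6 [[262.0, 95.0], [278.0, 140.0], [258.0, 96.0], [274.0, 141.0], [254.0, 111.0], [271.0, 158.0], [250.0, 112.0], [267.0, 159.0]]
scene6 [[272.0, 94.0], [286.0, 132.0], [269.0, 94.0], [283.0, 133.0], [261.0, 115.0], [277.0, 154.0], [258.0, 115.0], [274.0, 154.0]]
[-0.06, -0.06, 13.18, -0.0, -0.0, 0.0] [-0.06, -0.06, 18.58, -0.0, -0.0, 0.0]
```

View pics/c6.png

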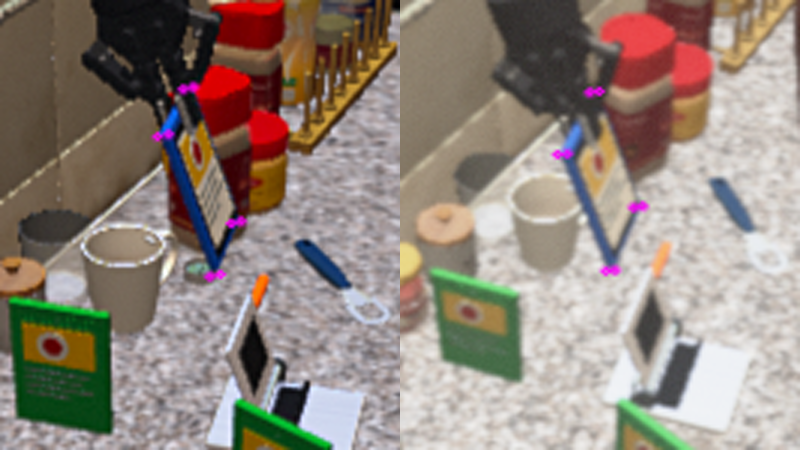

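The picture shows the tablet hanging level and tilted in the jaws, its corners within about 2 px of the prediction. I'll descend in front of the panel.

Request:
jog_arm --pt "1 0 0 3 0 0 0" --pt "1 0 0 6 0 0 0" --pt "1 0 0 9 0 0 0" --pt "1 0 0 11.5 0 0 0" --pt "1 0 -0.05 13.5 0 0 0" --pt "1 -0.05 -0.05 15 0 0 0" --pt "1 -0.05 -0.05 16.2 0 0 0" --pt "1 -0.05 -0.05 17.2 0 0 0" --pt "1 -0.05 -0.05 18 0 0 0" --pt "1 -0.05 -0.05 18.4 0 0 0" --pt "1 -0.05 -0.05 18.6 0 0 0" --pt "1 -0.05 -0.05 18.6 0 0 0" --pt "1 -0.05 -0.05 18.6 0 0 0"

```text
time_s: 12.13
position: [0.5072, -0.2059, 0.1315]
orientation: [0.601, 0.78, -0.137, -0.107]
ft_force: [-0.8, -0.1, -1.9]
grip_width: 0.105
gripper_force: 59.5
```

```bash
python3 - <<'E'
from h import *
R=Rt(S[2],TL);print(rel(tgt(.006,.006),R),rel(tgt(.006,0),R),rel(tgt(0,0),R),manip.get_state()['ft_force'])
E
```

```text
[0.12, -0.01, -0.04, -0.0, -0.0, 0.0] [0.12, 0.59, -0.04, -0.0, -0.0, 0.0] [0.12, 0.59, 0.56, -0.0, -0.0, 0.0] [-0.81658409 -0.06734086 -1.91789979]
```

Request:
jog_arm --pt "1 0.05 0.15 0 0 0 0" --pt "1 0.1 0.3 0 0 0 0" --pt "1 0.1 0.4 0 0 0 0" --pt "1 0.1 0.45 0 0 0 0" --pt "1 0.1 0.45 0 0 0 0"

```text
time_s: 12.55
position: [0.5103, -0.2038, 0.1295]
orientation: [0.601, 0.78, -0.138, -0.107]
ft_force: [-0.7, 0.7, -0.3]
grip_width: 0.104
gripper_force: 59.7
```

Request:
jog_arm --pt "1 0 0 0.1 0 0 0" --pt "1 0 0 0.2 0 0 0" --pt "1 0 0 0.3 0 0 0" --pt "1 0 0 0.35 0 0 0" --pt "1 0 0 0.4 0 0 0" --pt "1 0 0 0.4 0 0 0" --pt "1 0 0 0.4 0 0 0"

```text
time_s: 13.13
position: [0.5088, -0.204, 0.1253]
orientation: [0.601, 0.78, -0.138, -0.108]
ft_force: [-0.8, -1.1, -0.6]
grip_width: 0.104
gripper_force: 59.7
```

Request:
jog_arm --pt "1 0 0.0 0.1 0 0 0" --pt "1 0 0 0.15 0 0 0" --pt "1 0 0 0.15 0 0 0" --pt "1 0 0 0.15 0 0 0"

```text
time_s: 13.47
position: [0.5083, -0.2041, 0.124]
orientation: [0.601, 0.78, -0.138, -0.107]
ft_force: [-0.3, -0.9, -1.1]
grip_width: 0.099
gripper_force: 59.7
```

```bash
python3 - <<'E'
from h import *
R=Rt(S[2],TL);print(rel(tgt(0,0),R))
for n in('wrist','side','scene'):
    c=snap(n,n+'7');print(manip.get_state()['ft_force'])
i=cv2.imread('pics/wrist7.png');u,v=proj('scene7',tgt(-.06,0))[0].astype(int);j=cv2.imread('pics/scene7.png')[v-45:v+45,u-40:u+40]
cv2.imwrite('pics/c7.png',np.hstack([cv2.resize(i,(450,338)),cv2.resize(j,(300,338),interpolation=cv2.INTER_CUBIC)]))
E
```

```text
[-0.03, 0.18, -0.09, -0.0, -0.0, 0.0]
[-0.44326241 -0.8893408  -1.25990675]
[-0.90947629  0.04066457 -0.31073342]
[-0.94446982 -1.13137351 -1.34200921]
```

Request:
jog_arm --pt "1 0 0 0.05 0 0 0" --pt "1 0 0 0.1 0 0 0" --pt "1 0 0 0.1 0 0 0" --pt "1 0 0 0.1 0 0 0"

```text
time_s: 13.95
position: [0.5082, -0.2043, 0.1234]
orientation: [0.601, 0.78, -0.138, -0.107]
ft_force: [-0.8, -1.0, 1.3]
grip_width: 0.105
gripper_force: 59.8
```

Request:
jog_arm --pt "1 0 0.05 0.05 0 0 0" --pt "1 0 0.1 0.1 0 0 0" --pt "1 0 0.1 0.1 0 0 0" --pt "1 0 0.1 0.1 0 0 0"

```text
time_s: 14.28
position: [0.5086, -0.2042, 0.1231]
orientation: [0.601, 0.78, -0.138, -0.108]
ft_force: [-2.1, 0.9, 5.2]
grip_width: 0.104
gripper_force: 60.6
```

Request:
jog_arm --pt "1 0 0.05 -0.05 0 0 0" --pt "1 0 0.1 -0.05 0 0 0" --pt "1 0 0.15 -0.05 0 0 0" --pt "1 0 0.15 -0.05 0 0 0" --pt "1 0 0.15 -0.05 0 0 0"

```text
time_s: 14.7
position: [0.5092, -0.2041, 0.123]
orientation: [0.601, 0.779, -0.139, -0.108]
ft_force: [-3.9, -0.7, 6.9]
grip_width: 0.103
gripper_force: 60.6
```

```bash
python3 - <<'E'
from h import *
R=Rt(S[2],TL);print(rel(tgt(0,0),R))
for n in('side','scene'): snap(n,n+'8')
s=manip.get_state();print(s['ft_force'],s['wrist_torque'])
c=[]
for n in('side8','scene8'):
    u,v=proj(n,tgt(-.06,0))[0].astype(int);c.append(cv2.resize(cv2.imread(f'pics/{n}.png')[v-45:v+45,u-40:u+40],(400,450),interpolation=cv2.INTER_CUBIC))
cv2.imwrite('pics/c8.png',np.hstack(c))
E
```

```text
[-0.01, 0.07, -0.16, -0.01, -0.0, 0.0]
[-3.62459675 -0.66794373  7.07181699] [-0.2989106   1.16558721 -0.21160283]
```

Request:
jog_arm --pt "1 0 0.03 -0.05 0 0 0" --pt "0.75 0 0.03 -0.05 0 0 0" --pt "0.7 0 0.03 -0.05 0 0 0" --pt "0.6 0 0.03 -0.05 0 0 0" --pt "0.4 0 0.03 -0.05 0 0 0" --pt "0.3 0 0.03 -0.05 0 0 0" --pt "0.3 0 0.03 -0.05 0 0 0" --pt "0.3 0 0.03 -0.05 0 0 0"

```text
time_s: 15.47
position: [0.5108, -0.2034, 0.122]
orientation: [0.601, 0.78, -0.137, -0.107]
ft_force: [0.1, -0.4, -0.2]
grip_width: 0.348
gripper_force: 0.0
```

Request:
jog_arm --pt "0.2 0 0 -0.5 0 0 0" --pt "0.2 0 0 -1.5 0 0 0" --pt "0.2 0 0 -3 0 0 0" --pt "0.2 0 0 -5 0 0 0" --pt "0.2 0 0 -8 0 0 0" --pt "0 0 0 -12 0 0 0" --pt "-0.5 0 0 -15 0 0 0" --pt "-1 0 0 -16 0 0 0" --pt "-1 0 0 -16 0 0 0" --pt "-1 0 0 -16 0 0 0"

```text
time_s: 16.3
position: [0.5641, -0.1898, 0.2727]
orientation: [0.601, 0.78, -0.137, -0.107]
ft_force: [-0.5, -0.1, -1.2]
grip_width: 0.996
gripper_force: 0.0
```

```bash
python3 - <<'E'
from h import *
s=manip.get_state();print(s['ft_force'],s['position'],s['time_s'])
for n in('side','scene','wrist'): snap(n,n+'9')
C=W(S,np.array([.0075,0,.0157])+np.array([U*h+N*n+np.array([0,y,0]) for y in(-.05,.05) for n in(-.005,.005) for h in(0,.14)]))
c=[]
for n in('side9','scene9'):
    u,v=proj(n,tgt(-.06,0))[0].astype(int);i=cv2.imread(f'pics/{n}.png')
    i=cv2.resize(i[v-45:v+45,u-35:u+35],(350,450),interpolation=cv2.INTER_CUBIC)
    for q in proj(n,C): cv2.circle(i,tuple(((q-[u-35,v-45]+.5)*5).astype(int)),3,(255,0,255),1)
    c.append(i)
cv2.imwrite('pics/c9.png',np.hstack(c))
E
```

```text
[-0.45018938 -0.06631919 -1.20024032] [ 0.56411262 -0.18977655  0.27272655] 16.3
```

View pics/c9.png

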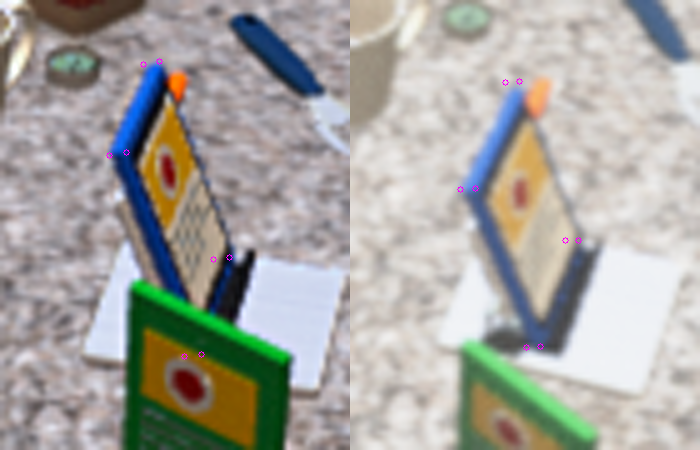

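The final picture shows the tablet upright, leaning on the open back behind the lip with its screen forward. The offset from the predicted corners is uniform at about 1.5 px. I'll check centring numerically with the wrist view.

```bash
python3 - <<'E'
from h import *
i=cv2.imread('pics/wrist9.png');h=cv2.cvtColor(i,cv2.COLOR_BGR2HSV)
m=((h[...,0]>100)&(h[...,0]<125)&(h[...,1]>150)&(h[...,2]>110)).astype(np.uint8)
n,l,st,c=cv2.connectedComponentsWithStats(m)
for b in range(1,n):
    if st[b][4]>60: print(st[b],c[b].round(1),cv2.minAreaRect(np.argwhere(l==b)[:,::-1].astype(np.float32)))
T=W(S,np.array([.0075,0,.0157])+np.array([U*.14+N*q+np.array([0,y,0]) for y in(-.05,.05) for q in(-.005,.005)]))
print('pred top',proj('wrist9',T).round(1).tolist())
B=W(S,[[-.07,.06,.014],[-.07,-.06,.014],[-.008,.05,.026],[-.008,-.05,.026]])
print('pred base',proj('wrist9',B).round(1).tolist())
E
```

```text
[248 135  13  98 943] [253.7 182.1] ((253.74932861328125, 183.39212036132812), (10.109875679016113, 97.12142944335938), 2.2457425594329834)
pred top [[258.5, 232.6], [248.6, 232.6], [259.4, 132.1], [248.5, 132.1]]
pred base [[204.6, 114.3], [207.9, 193.4], [240.9, 122.9], [241.5, 193.5]]
```

```bash
python3 -c "
from rig import manip
print(manip.finish_job())"
```

```text
the job is handed in; nothing more can be done
None
```

The stand's back is fully open and the blue tablet leans on it, screen forward and centred to about 1 mm by the wrist camera; I handed the job in after about 16 s of robot time, and the verdict wasn't shown.

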